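Take the green drive sled off its hook and plug it into the test dock

ROBOT

A 6-joint arm with a two-finger parallel gripper is mounted at the origin on the work surface. World frame = base frame: x ahead of the robot, y to its left, z up, the work surface at z = 0. Lengths are in mm, angles in rad, forces in N, time in s.
With the tool pointing down it reaches from about 300 to 775 mm from the base axis. Payload 14.6 kg.
Tool frame: the origin (TCP) lies at the very end of the fingers, on their centre line; the grasp point (between the pads) lies 19 mm behind it (manip.grip_point_offset is the distance from the TCP to the grasp point, in mm); z points along the fingers, y is the line along which they close (so a half turn about z gives the same grasp; the last joint's range is limited). The gripper opens to 94 mm and grips with 3 to 60 N. Pads are 16 mm wide; open, the fingers measure 119 mm over their backs; the gripper's body (75 mm by 177 mm) begins 78 mm behind the grasp point.
Start: joints at [1.038, 0.3, 1.521, -0, 1.321, -0.067], TCP at [247.022, 491.396, 205.446] pointing down, gripper open.
Joint ranges: [-3.03, 3.03], [-0.79, 2.21], [0.23, 2.52], [-1.04, 4.18], [0, 3.07], [-2.55, 2.55]. Speed limits (rad/s): [2.22, 2.22, 2.57, 3.14, 3.14, 3.14].

INTERFACE

Orientations are given as [roll, pitch, yaw] about the fixed x, y, z axes, in that order (R = Rz(yaw) Ry(pitch) Rx(roll)).
In Python, from cell import telemetry, eyes, manip gives the robot as it stands.
- The arm moves only by the tool play_rows, never from a script. Its arguments are lists of equal length, an entry for each row: "translation": the shift along the world's x, y, z in m, a list of three; "yaw": the turn about the world's z in rad. A call has 1 to 12 rows; each row is the pose to reach, as a shift and turn from the pose commanded when the call began; what a row does not reach only later rows make up. A row lasts 1/8 s, in which the tool goes at most 62.5 mm and 10.7 degrees, less where a joint would pass 70% of its speed; a pose out of reach is approached as far as the arm can. A call with a gripper value outside its range is refused whole. "hand" is the opening, from 0 (shut) to 1 (fully open), set as the call begins (left out, the last holds). The fingers move at their own pace and stop on an object; "force" is the grip in N (left out, the last holds). Time passes only in rows, so rows that repeat a pose let the fingers close. It gives the time, the measured TCP pose, the force, the opening and the grip force at its end, in the units of the state.
- telemetry.read_state(): the state, without advancing time (a new reading comes with each control period).
- eyes.camera(name): name is "scene" or "side" or "wrist"; returns a dict with "pixels" (420x560x3 uint8, red, green, blue), "fx", "fy", "cx", "cy" (pixels), "cam_to_world" (4x4, takes a point from camera to world coordinates); the wrist camera has in their place "T_tool_cam" (4x4, takes a point from camera to tool coordinates, whose origin is the TCP and whose axes are the flange's). Camera axes: x right, y up, looking along -z (the intrinsics and any distortion apply to the point x, -y, -z); pixel columns grow to the right and rows downward; lengths in mm; the calibration is good to about 2 mm. A picture is of the moment at which its call begins: read the wrist's pose just before it. There is no depth.
- manip.sign_off(): hands the job in; it is judged then, once.
The state is a dict: "clock": time; "joints": joint angles; "qd": joint speeds; "effort": joint torques, N m; "eef_pos": TCP position; "eef_rot": TCP orientation; "wrist_force": force on the tool from outside, world axes, zero at the start; "moment": the same for the moment, N m; "finger_gap": finger opening in mm; "finger_force": force on a finger pad.
Only numpy, scipy, OpenCV 4.12 (cv2) and the standard library are available. Lean on these libraries where they do the work, as an engineer would, in place of code of your own. Each camera call takes 0.05 s, during which the arm holds its last target. There are 200 camera calls.

TASK

Lift the green drive sled up and off the hook it hangs on, stand it upright in the slot of the black docking station and push it down firmly until it is fully home, then let go of it and move clear. Leave the blue sled hanging on its hook, leave the other things on the bench where they are, and do not drop the green sled on the table.

Things in the scene. Friction and masses are not known exactly. Their poses are not given: they have to be found in the camera images.
- sled_green: Green drive sled to move, 0.25 to 0.5 kg: a flat block 24 (x) x 60 (y) x 130 (z) mm, silver plates on its broad faces, topped by a loop of 8 mm bar. Origin: centre of the block's underside; z up the block. It hangs upright, free to swing, its x along the hook. The same turned half round about z. Well gripped across its 60 mm width.
- green_bail (a point): Middle of the green sled's top handle bar (its centre line), 195 mm above the block's underside, axes as the sled's. The loop lies in the sled's y-z plane, legs at y = +-23 mm; top of all at 199 mm. The bar rests on the hook.
- sled_blue: Blue drive sled, same shape and frame as the green one, hanging on the other hook of the rack. Must stay hanging.
- rack: Fixed white steel rack; origin on the table midway below its two hooks, x to its rear. Hooks at y = +-65 mm, either sled on either. A shelf 410 mm wide lies above, x +12 to +95, z 310 to 326, stock on it to z 350. The bar carrying the hooks: front at x +53, z 244 to 266. Posts 20 mm square at y +-190, x +60. Hung sleds: x = 0, undersides at z 69.
- hook_left (a point): Hook at the rack's y +65 mm: the point on its centre line below the hung bar, 255 mm above the table; axes as the rack's. The hook is a 10 mm round steel bar, level from the rack to 16 mm in front (-x) of this point; then its tip rises forwards to 22 mm in front and 14 mm up (top of the tip 19 mm above this point).
- hook_right (a point): The like point on the like hook at the rack's y -65 mm.
- dock: Fixed black docking station, a block 100 (x) x 120 (y) x 65 (z) mm, origin at the centre of its underside. In the middle of its top is one slot for a sled, long side along y, between two yellow lines. The sled's x goes along the dock's x, either way round. Fully home the sled's underside is 27 mm above the table.
- dock_slot (a point): Centre of the slot's mouth, 65 mm above the table, axes as the dock's. Slot 26.4 (x) x 62.4 (y) mm, 3 mm chamfer. A brass connector in it first bears the sled's underside 28 mm below this point; it resists with about 8 N, yields 10 mm and stays where pushed; fully home the underside is 38 mm below this point.
- bare_drive: Bystander: bare hard disk lying flat, 147 x 102 x 26 mm; origin at the centre of its underside.
- screwdriver: Bystander: screwdriver 160 mm long lying on the table along its x.
- screw_tray: Bystander: low orange tray 70 x 120 x 30 mm; origin at the centre of its underside.
- multimeter: Bystander: yellow hand-held meter lying flat, 170 x 80 x 42 mm; origin at the centre of its underside.
- mug: Bystander: white mug, 80 mm across, 90 mm tall, handle to its y; origin at the centre of its underside.
Things that resemble listed ones, but are neither listed nor needed, are in the scene too. Of the things shaped like the sled_blue, the blue one is meant.

How it is judged:
By the outcome, as a careful person would: the job done as asked, in the order asked, and still so for the second after the job is handed in, with the robot touching nothing.
It also fails if it takes over 48 s, if anything falls off the work surface, if the arm or the gripper's body presses on something with over 40 N, if the wrist force passes 120 N, or if a joint passes its speed limit or range.

## Working session

There is one attempt and no reset: what is moved stays moved. The work goes in short steps, Python scripts to look and compute and a tool call to move; the robot and the scene stay as the last step left them, time stands still between calls to the robot, and variables do not carry over. Pictures are saved under pics/ and viewed, at most 13 in all, crops included, and the job is handed in when it is done.

Besides the shell and the picture viewer there is one more tool, called after ">>>" as name([rows], argument=value, ...), one row to a line, values as JSON. play_rows: Moves the arm, as the interface text tells. Its arguments: {"type":"object","properties":{"translation":{"type":"array","items":{"type":"array","items":{"type":"number"}}},"yaw":{"type":"array","items":{"type":"number"}},"hand":{"type":"number"},"force":{"type":"number"}},"required":["translation","yaw"]}

```bash
mkdir -p pics; cat > h.py <<'E'
from cell import telemetry, eyes, manip
import cv2, numpy as np
def snap(name, f):
    s=telemetry.read_state(); c=eyes.camera(name)
    cv2.imwrite('pics/'+f, c['pixels'][:,:,::-1]); 
    np.save('pics/'+f+'.npy', {'c':c,'s':s}, allow_pickle=True); return c,s
def load(f): d=np.load('pics/'+f+'.npy',allow_pickle=True).item(); return d['c'],d['s']
def pose(c,s=None):
    if 'cam_to_world' in c: return np.array(c['cam_to_world'])
    from scipy.spatial.transform import Rotation as R
    T=np.eye(4); T[:3,:3]=R.from_euler('xyz',s['eef_rot']).as_matrix(); T[:3,3]=s['eef_pos']
    return T@np.array(c['T_tool_cam'])
def proj(P,c,s=None):
    P=np.atleast_2d(P); p=(np.c_[P,np.ones(len(P))]@np.linalg.inv(pose(c,s)).T)[:,:3]
    return np.c_[c['cx']+c['fx']*p[:,0]/-p[:,2], c['cy']+c['fy']*p[:,1]/p[:,2]]
def ray(uv,c,s=None):
    T=pose(c,s); d=T[:3,:3]@np.array([(uv[0]-c['cx'])/c['fx'],-(uv[1]-c['cy'])/c['fy'],-1]); return T[:3,3],d/np.linalg.norm(d)
def onz(uv,z,c,s=None):
    o,d=ray(uv,c,s); return o+d*(z-o[2])/d[2]
E
python3 - <<'E'
from h import *
for n in ('scene','side','wrist'):
    c,s=snap(n,n+'0.png'); print(n,[k for k in c if k!='pixels'],c['fx'],c['cx'],c['cy'],np.round(pose(c,s),2).tolist())
    for k in c:
        if 'dist' in k: print(k,c[k])
print(s)
E
```

```text
scene ['fx', 'fy', 'cx', 'cy', 'cam_to_world'] 448.087111178173 281.86323927750834 211.85487907475041 [[-0.89, -0.32, 0.33, 952.99], [0.45, -0.59, 0.66, 775.37], [-0.02, 0.74, 0.67, 992.18], [0.0, 0.0, 0.0, 1.0]]
side ['fx', 'fy', 'cx', 'cy', 'cam_to_world'] 485.13220452932825 285.8869069804218 208.89975868956543 [[-0.87, 0.34, -0.35, 45.42], [-0.49, -0.63, 0.6, 865.08], [-0.02, 0.69, 0.72, 1218.88], [0.0, 0.0, 0.0, 1.0]]
wrist ['fx', 'fy', 'cx', 'cy', 'T_tool_cam'] 363.8303707371296 285.32125750748344 207.4014348279144 [[0.45, -0.87, -0.22, 181.82], [0.89, 0.43, 0.11, 524.05], [-0.0, -0.25, 0.97, 382.64], [0.0, 0.0, 0.0, 1.0]]
{'clock': 0.1, 'joints': array([ 1.03838498e+00,  3.00415008e-01,  1.52145145e+00, -6.48876812e-06,
        1.32070520e+00, -6.66289587e-02]), 'qd': array([ 0.00124828, -0.00239419, -0.00319406,  0.00126263, -0.00029058,
        0.00028604]), 'effort': array([ 7.53161476e-04, -5.32648444e+01, -3.53291309e+01,  7.08883186e-02,
        2.34241365e-02, -4.59879004e-05]), 'eef_pos': array([246.92900391, 491.21881149, 204.97193868]), 'eef_rot': array([-3.14061540e+00, -5.89102760e-05,  2.67581184e+00]), 'wrist_force': array([-0.18823281,  0.20363879,  0.0282141 ]), 'moment': array([ 0.01583673, -0.03400595,  0.02788655]), 'finger_force': 0.0, 'finger_gap': 93.79818968103262}
```

View pics/scene0.png

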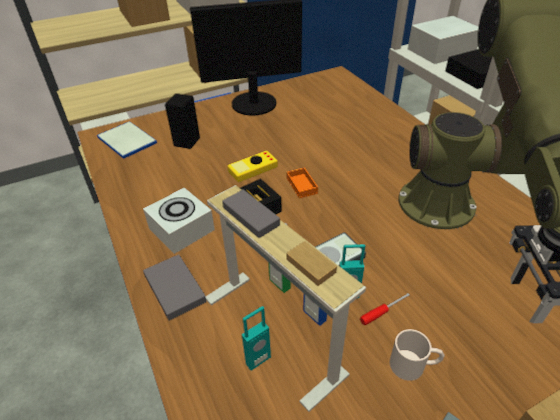

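View pics/side0.png

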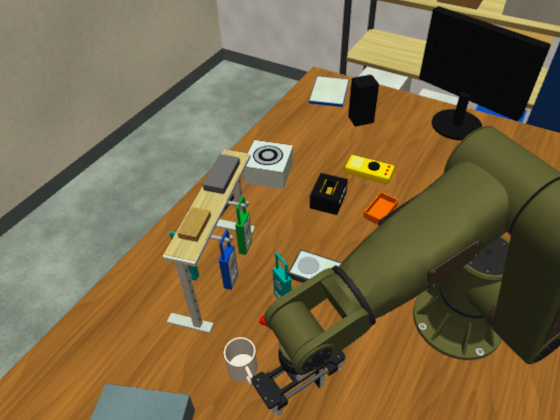

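The scene view looks from behind the rack. Sled-shaped things in the side view are green (243,230), blue (229,265), and teal ones at (282,282) and (188,258). Both teal ones stand on the table, so they are decoys. Green hangs on the farther hook and fits the description. The dock is at (329,193). I'll confirm this in an enlarged crop.

```bash
python3 - <<'E'
from h import *
a=cv2.imread('pics/side0.png')
A=cv2.resize(a[140:340,150:360],None,fx=3.8,fy=3,interpolation=cv2.INTER_CUBIC) if 0 else cv2.resize(a[145:345,155:365],(630,600),interpolation=cv2.INTER_CUBIC)
cv2.imwrite('pics/crop1.png',A)
b=cv2.imread('pics/scene0.png')
cv2.imwrite('pics/crop2.png',cv2.resize(b[170:420,140:400],(624,600),interpolation=cv2.INTER_CUBIC))
E
```

```text
(no output)
```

View pics/crop1.png

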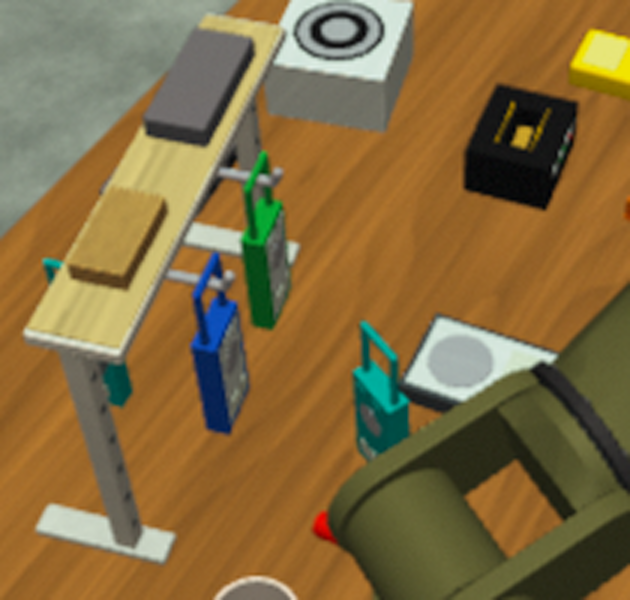

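View pics/crop2.png

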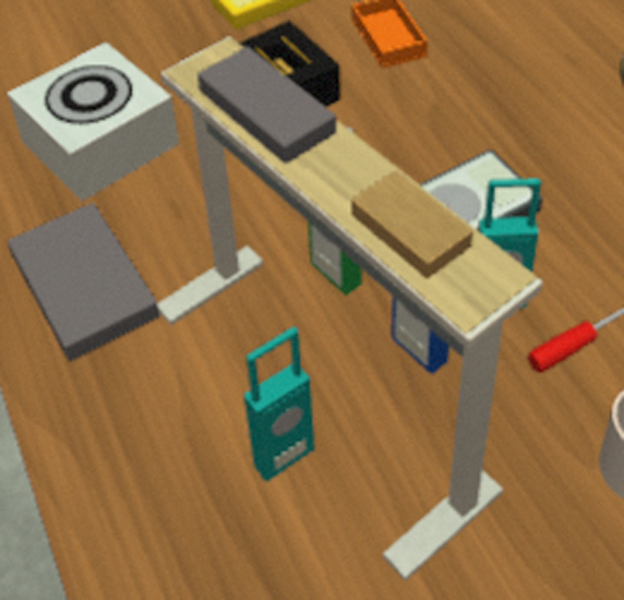

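The crops confirm it: green hangs on the hook at the dock's end of the rack, blue on the near hook, and the teal ones stand on the table. Next I fit the rack and dock poses from their corners.

```bash
cat > fit.py <<'E'
from h import *
from scipy.optimize import least_squares
cs,_=load('side0.png'); cc,_=load('scene0.png')
S=lambda u,v:np.array([155+u/3-.33,145+v/3-.33]); C=lambda u,v:np.array([140+u/2.4-.3,170+v/2.4-.3])
def W(p,L):
    c,s=np.cos(p[2]),np.sin(p[2]); L=np.array(L,float); return np.c_[p[0]+c*L[:,0]-s*L[:,1],p[1]+s*L[:,0]+c*L[:,1],L[:,2]]
def fit(obs,p0):
    f=lambda p:np.concatenate([(proj(W(p,[l]),c)[0]-px) for c,l,px in obs])
    r=least_squares(f,p0,loss='soft_l1'); return r.x, r.fun.reshape(-1,2)
E
python3 - <<'E'
from fit import *
best=None
for sy in (1,-1):
  for y0 in (0,.7,1.5,2.3,3.1,-.8,-1.6,-2.4):
    o=[(cs,[12,205*sy,326],S(125,352)),(cs,[12,-205*sy,326],S(284,30)),(cs,[95,205*sy,326],S(27,333)),(cs,[95,-205*sy,326],S(207,17)),
     (cc,[12,-205*sy,326],C(235,38)),(cc,[12,205*sy,326],C(542,283)),(cc,[95,-205*sy,326],C(163,73)),(cc,[95,205*sy,326],C(468,332))]
    p,f=fit(o,[500,500,y0]); 
    e=np.abs(f).mean()
    if best is None or e<best[0]: best=(e,sy,p,f)
print(best)
p=best[2]
for h in (65,-65):
    P=W(p,[[0,h,255],[0,h,69]]); print(h,P.round(1).tolist(), proj(P,cs).round(0).tolist(), 'crop',((proj(P,cs)-[155,145])*3).round().tolist())
o=[(cs,65,S(503,87)),(cs,65,S(578,100)),(cs,65,S(467,155)),(cs,65,S(548,178))]
print([onz(q[2],65,cs).round(0).tolist() for q in o],'slot',onz(S(523,135),65,cs).round(1), [onz(S(*q),65,cs).round(0).tolist() for q in ((515,102),(498,147),(550,108),(532,153))])
print('scene slot', onz(C(285,52),65,cc).round(1))
E
```

```text
(np.float64(1.6153771822487801), 1, array([ 618.74702823,  172.91431803, -452.14942556]), array([[-2.28542024,  0.27184439],
       [ 0.85402575, -2.12864649],
       [-2.29257308, -0.60950697],
       [-0.5068947 , -2.34710607],
       [-0.93692509, -2.94005336],
       [ 2.17406063, -2.73628801],
       [-0.04417612, -2.38499808],
       [ 1.87400657,  1.45950936]]))
65 [[603.3, 236.1, 255.0], [603.3, 236.1, 69.0]] [[224.0, 239.0], [231.0, 280.0]] crop [[206.0, 281.0], [227.0, 406.0]]
-65 [[634.2, 109.8, 255.0], [634.2, 109.8, 69.0]] [[240.0, 204.0], [245.0, 247.0]] crop [[255.0, 177.0], [271.0, 305.0]]
[[576.0, -305.0, 65.0], [489.0, -326.0, 65.0], [561.0, -183.0, 65.0], [466.0, -194.0, 65.0]] slot [ 519.9 -242.6   65. ] [[552.0, -288.0, 65.0], [536.0, -212.0, 65.0], [512.0, -298.0, 65.0], [498.0, -221.0, 65.0]]
scene slot [ 527.2 -260.8   65. ]
```

The rack is at (619,173) with yaw 0.24. Green is on hook_right at about (634,110), and the dock slot is at about (522,-245).

The tool only points down and the shelf overhangs at x ≥ 12. A grip on the block would put the gripper's body into the shelf. So I'll pinch the bail legs right at the top, which keeps the body above the stock. First I go to a viewpoint in front.

>>> play_rows([
  [0,0,0.06],
  [0.04,-0.05,0.095],
  [0.08,-0.1,0.095],
  [0.12,-0.15,0.095],
  [0.155,-0.2,0.095],
  [0.19,-0.25,0.095],
  [0.23,-0.3,0.095],
  [0.27,-0.35,0.095],
  [0.309,-0.4,0.095],
  [0.309,-0.4,0.095],
  [0.309,-0.4,0.095],
], yaw=[0,0.1,0.2,0.3,0.4,0.5,0.6,0.7,0.705,0.705,0.705], hand=1)

```text
clock: 1.52
eef_pos: [556.0, 91.2, 300.0]
eef_rot: [3.141, -0.001, -2.904]
wrist_force: [-0.5, 0.7, -0.7]
finger_gap: 94.0
finger_force: 0.0
```

```bash
python3 - <<'E'
from h import *
c,s=snap('wrist','w1.png'); snap('side','side1.png'); print(s['clock'],s['eef_pos'],s['eef_rot'],s['joints'])
P=np.array([[634.2,109.8,264],[634.2,109.8,255]]); print(proj(P,c,s))
E
```

```text
1.525 [555.98449955  91.24525866 299.96252669] [ 3.14128447e+00 -9.26945714e-04 -2.90357449e+00] [ 9.75743322e-02  2.79265860e-01  1.33064560e+00  1.75520480e-04
  1.53264216e+00 -1.71124679e+00]
[[284.9477708  348.50982373]
 [284.97411691 340.44967758]]
```

View pics/w1.png

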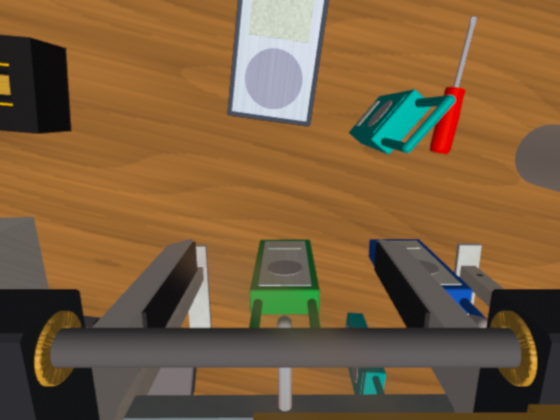

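The wrist view shows the green sled centred between the fingers, with the hook axis at column 285 (predicted 285), the hook tip at (285,320), and the block's top face at rows 291–312. I'll check x with those.

```bash
python3 - <<'E'
from fit import *
c,s=load('w1.png'); p=[618.75,172.91,-452.1494+72*2*np.pi]; print(p)
L=[[-12,-95,199],[-12,-35,199],[12,-95,199],[12,-35,199],[-12,-95,69],[-12,-35,69],[-24,-65,271],[53,-65,255]]
print(proj(W(p,L),c,s).round(0).tolist())
# candidates: block top-face corners from color
im=cv2.cvtColor(c['pixels'],cv2.COLOR_RGB2HSV); g=cv2.inRange(im,(50,120,40),(70,255,255)); g[:, :235]=0; g[:,335:]=0
for r in range(236,330,4):
    x=np.where(g[r])[0]; v=im[r,x,2] if len(x) else []
    print(r,(x.min(),x.max(),len(x),int(np.median(v))) if len(x) else None)
cv2.imwrite('pics/w1z.png',cv2.resize(cv2.imread('pics/w1.png')[225:335,215:355],(763,600),interpolation=cv2.INTER_CUBIC))
E
```

```text
[618.75, 172.91, 0.23994211693019452]
[[249.0, 288.0], [321.0, 288.0], [250.0, 313.0], [320.0, 313.0], [260.0, 237.0], [311.0, 237.0], [285.0, 323.0], [285.0, 404.0]]
236 None
240 None
244 (np.int64(261), np.int64(309), 7, 72)
248 (np.int64(260), np.int64(310), 7, 71)
252 (np.int64(260), np.int64(310), 6, 71)
256 (np.int64(308), np.int64(311), 4, 69)
260 (np.int64(309), np.int64(312), 4, 70)
264 (np.int64(309), np.int64(313), 5, 70)
268 (np.int64(310), np.int64(313), 4, 70)
272 (np.int64(310), np.int64(314), 5, 71)
276 (np.int64(311), np.int64(315), 5, 70)
280 (np.int64(312), np.int64(316), 5, 70)
284 (np.int64(312), np.int64(317), 6, 71)
288 (np.int64(286), np.int64(317), 32, 82)
292 (np.int64(251), np.int64(318), 68, 153)
296 (np.int64(251), np.int64(318), 68, 155)
300 (np.int64(251), np.int64(318), 63, 154)
304 (np.int64(251), np.int64(318), 60, 153)
308 (np.int64(251), np.int64(318), 56, 152)
312 (np.int64(252), np.int64(317), 51, 151)
316 (np.int64(253), np.int64(258), 6, 77)
320 (np.int64(251), np.int64(258), 8, 75)
324 (np.int64(251), np.int64(258), 8, 73)
328 None
```

View pics/w1z.png

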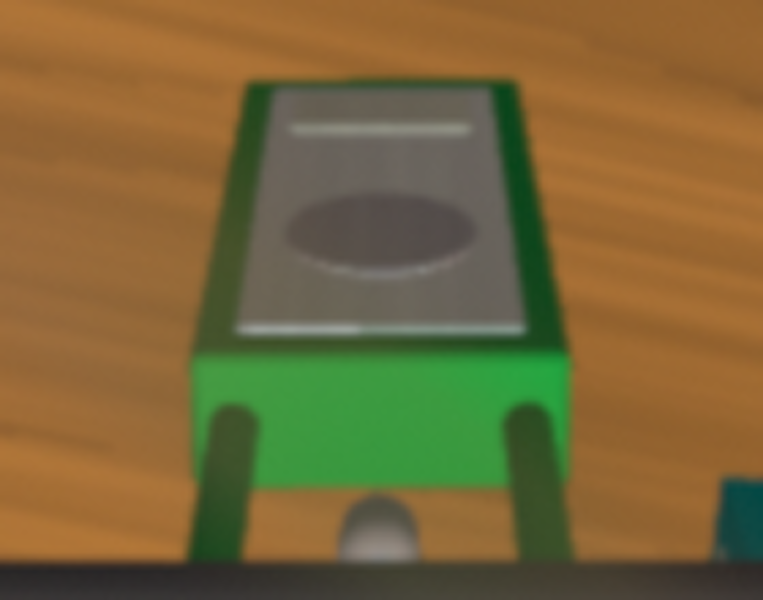

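The sled sits 1–2 mm further in x than predicted, and centred in y. I approach at z 300 and then descend to TCP z 257, which puts the gripper body at about 354, above the stock at 350.

>>> play_rows([
  [0.025,0.006,0],
  [0.05,0.012,0],
  [0.075,0.018,0],
  [0.075,0.018,0],
  [0.075,0.018,-0.015],
  [0.075,0.018,-0.03],
  [0.075,0.018,-0.043],
  [0.075,0.018,-0.043],
  [0.075,0.018,-0.043],
], yaw=[0,0,0,0,0,0,0,0,0])

```text
clock: 2.75
eef_pos: [631.1, 109.3, 257.9]
eef_rot: [-3.141, 0.001, -2.903]
wrist_force: [0.7, -0.4, 0.6]
finger_gap: 93.8
finger_force: 0.0
```

```bash
python3 - <<'E'
from h import *
c,s=snap('side','side2.png'); print(s['clock'],s['eef_pos'],s['wrist_force'],s['finger_gap'])
print(proj(s['eef_pos'],c), proj([635.7,110.2,264],c))
a=cv2.imread('pics/side2.png'); cv2.imwrite('pics/side2z.png',cv2.resize(a[100:300,150:400],(750,600),interpolation=cv2.INTER_CUBIC))
E
```

```text
2.75 [631.1223523  109.34117449 257.92722721] [ 0.66388502 -0.38829431  0.57585111] 93.77029737899713
[[241.02665856 203.6938391 ]] [[239.29188985 201.79528004]]
```

View pics/side2z.png

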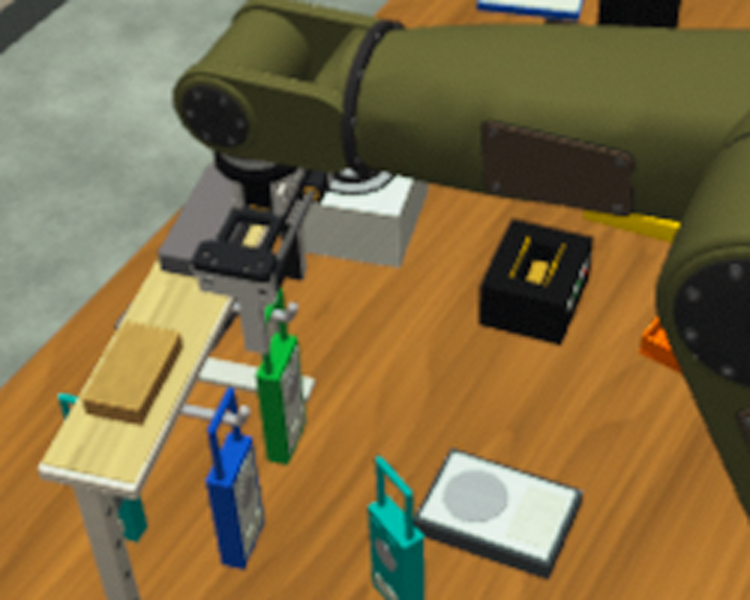

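The fingers straddle the green bail at about (275,310) in the crop with no contact. Now I close them.

>>> play_rows([
  [0,0,0],
  [0,0,0],
  [0,0,0],
  [0,0,0],
  [0,0,0],
  [0,0,0],
], yaw=[0,0,0,0,0,0], hand=0.3, force=50)

```text
clock: 3.55
eef_pos: [631.0, 109.4, 257.5]
eef_rot: [3.141, 0.0, -2.902]
wrist_force: [-0.9, -0.3, 0.5]
finger_gap: 51.8
finger_force: 50.0
```

Gripped at 51.8 mm with 50 N. Now a slow test lift.

>>> play_rows([
  [0,0,0.003],
  [0,0,0.006],
  [0,0,0.01],
  [0,0,0.01],
  [0,0,0.01],
], yaw=[0,0,0,0,0], force=60)

```text
clock: 4.18
eef_pos: [631.0, 109.4, 267.4]
eef_rot: [-3.142, -0.0, -2.902]
wrist_force: [-0.2, 0.3, -3.3]
finger_gap: 51.6
finger_force: 60.0
```

```bash
python3 - <<'E'
from h import *
c,s=snap('side','side3.png'); print(s['clock'],s['eef_pos'],s['wrist_force'],s['finger_gap'],s['moment'])
def box(f):
    im=cv2.cvtColor(load(f)[0]['pixels'],cv2.COLOR_RGB2HSV); g=cv2.inRange(im,(50,120,40),(70,255,255)); y,x=np.where(g[150:280,200:280]); return x.min(),x.max(),y.min(),y.max(),len(x)
print(box('side2.png'),box('side3.png'))
E
```

```text
4.175 [630.97968665 109.3935523  267.372674  ] [-0.1808583   0.30123411 -3.30240681] 51.56520601288594 [ 0.01996335  0.00458048 -0.02788569]
(np.int64(36), np.int64(48), np.int64(46), np.int64(103), 364) (np.int64(35), np.int64(48), np.int64(43), np.int64(101), 368)
```

It carries 3.3 N (about 0.34 kg). Next I lift clear of the hook tip and draw it forward.

>>> play_rows([
  [0,0,0.008],
  [0,0,0.016],
  [0,0,0.022],
  [0,0,0.022],
  [-0.01,-0.0025,0.022],
  [-0.024,-0.006,0.022],
  [-0.04,-0.01,0.022],
  [-0.058,-0.014,0.022],
  [-0.076,-0.018,0.022],
  [-0.09,-0.022,0.022],
  [-0.097,-0.024,0.022],
  [-0.097,-0.024,0.022],
], yaw=[0,0,0,0,0,0,0,0,0,0,0,0])

```text
clock: 5.72
eef_pos: [533.7, 85.3, 289.6]
eef_rot: [-3.142, 0.0, -2.903]
wrist_force: [0.8, -0.8, -2.8]
finger_gap: 51.7
finger_force: 60.0
```

```bash
python3 - <<'E'
from h import *
c,s=snap('side','side4.png'); w,s=snap('wrist','w4.png'); print(s['clock'],s['eef_pos'],s['wrist_force'],s['finger_gap'],s['moment'])
a=cv2.imread('pics/side4.png')[130:330,180:380]
cv2.imwrite('pics/v4.png',np.hstack([cv2.resize(a,(400,400)),cv2.resize(cv2.imread('pics/w4.png'),(400,300))[:,:] if 0 else cv2.copyMakeBorder(cv2.resize(cv2.imread('pics/w4.png'),(400,300)),0,100,0,0,0)]))
E
```

```text
5.775 [534.04406317  85.39286145 289.47845797] [ 0.34266417  0.49496531 -1.8791162 ] 51.876988287492864 [ 0.06092558  0.03562928 -0.01044763]
```

View pics/v4.png

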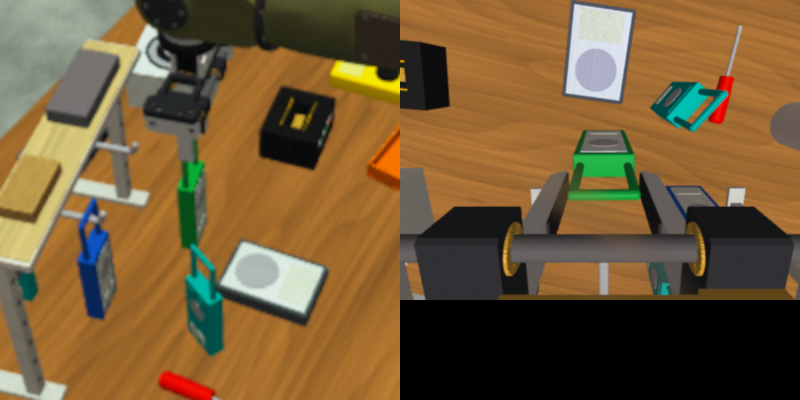

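The sled is off the hook and held, the blue one still hangs, and the dock is at upper left of the wrist view. I move toward the dock and look again.

>>> play_rows([
  [0.001,-0.006,0],
  [0.002,-0.02,0],
  [0.004,-0.045,0],
  [0.006,-0.075,0],
  [0.009,-0.11,0],
  [0.012,-0.145,0],
  [0.014,-0.175,0],
  [0.016,-0.2,0],
  [0.016,-0.216,0],
  [0.016,-0.223,0],
  [0.016,-0.225,0],
  [0.016,-0.225,0],
], yaw=[0,0,0,0,0,0,0,0,0,0,0,0])

```text
clock: 7.32
eef_pos: [550.1, -139.2, 289.5]
eef_rot: [3.142, 0.0, -2.902]
wrist_force: [-0.4, 0.2, -2.7]
finger_gap: 51.9
finger_force: 60.0
```

```bash
python3 - <<'E'
from h import *
w,s=snap('wrist','w5.png'); snap('side','side5.png'); print(s['clock'],s['eef_pos'],s['eef_rot'],s['wrist_force'],s['finger_gap'],s['moment'])
E
```

```text
7.325 [ 550.05271311 -139.16142454  289.50849074] [ 3.14157000e+00  9.11093608e-05 -2.90187622e+00] [-0.39401774  0.16959469 -2.7495578 ] 51.92672239382262 [-0.01424013  0.03621342  0.04742894]
```

View pics/w5.png

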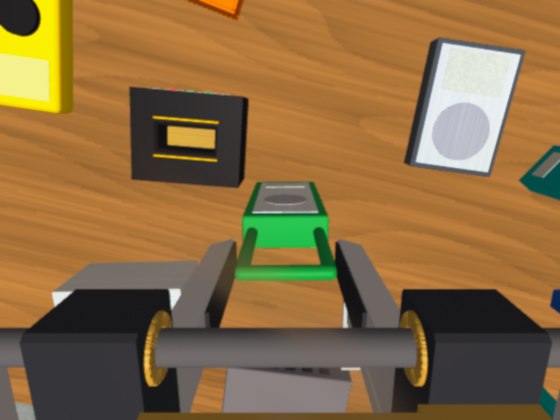

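The wrist view shows the dock at about (188,137) with yellow lines at rows 119 and 158, and the sled hanging level in the fingers. Now I measure the slot from the lines and the sled's tilt from its edges.

```bash
python3 - <<'E'
from fit import *
c,s=load('w5.png'); im=cv2.cvtColor(c['pixels'],cv2.COLOR_RGB2HSV)
m=cv2.inRange(im,(20,120,100),(35,255,255)); m[:, :140]=0; m[:,235:]=0; m[:105]=0; m[175:]=0
n,l,st,ce=cv2.connectedComponentsWithStats(m)
E=[]
for i in range(1,n):
    if st[i,4]<40: continue
    y,x=np.where(l==i); r=cv2.minAreaRect(np.c_[x,y].astype(np.float32)); print(st[i],ce[i].round(1),r)
    if r[1][0]>50 and min(r[1])<8 or r[1][1]>50 and min(r[1])<8: E.append((onz(ce[i],65,c,s),onz((x.min(),y[x==x.min()].mean()),65,c,s),onz((x.max(),y[x==x.max()].mean()),65,c,s)))
for e in E:
    d=e[1]-e[2]; print(e[0].round(1),np.linalg.norm(d).round(1),'yaw',np.arctan2(-(-d[0]),-d[1]) , d.round(1))
print('slot',np.mean([e[0] for e in E],0))
# sled: predicted pixels if vertical, bail at rack-x offset a from TCP
t=s['eef_pos']
for a in (2,4.5,7):
  for b in (0,8):
    p=[t[0]+a*np.cos(.24),t[1]+a*np.sin(.24),.24]; z0=t[2]+6.5-195-b
    print(a,b,proj(W(p,[[-12,-30,z0+130],[-12,30,z0+130],[12,-30,z0+130],[12,30,z0+130],[-12,-30,z0],[-12,30,z0],[0,-27,z0+195],[0,27,z0+195]]),c,s).round(0).tolist())
g=cv2.inRange(im,(50,120,40),(70,255,255))
for r in range(178,284,4):
    x=np.where(g[r,232:345])[0]+232
    if len(x): print(r,x.min(),x.max(),len(x),int(np.median(im[r,x,2])))
E
```

```text
[152 115  67  10 259] [185.3 119.5] ((185.00442504882812, 119.44864654541016), (66.35734558105469, 3.916508913040161), 4.927110195159912)
[167 126  49  23 925] [190.6 136.8] ((190.6954345703125, 136.76394653320312), (48.66173553466797, 19.521692276000977), 4.085616588592529)
[153 154  65   8 241] [184.8 157.5] ((184.96031188964844, 157.486572265625), (64.27598571777344, 3.742652416229248), 4.666858196258545)
[ 511.  -259.9   65. ] 70.8 yaw 0.15897418653843692 [ 11.2 -69.9  -0. ]
[ 551.4 -253.4   65. ] 70.5 yaw 0.1621929360956365 [ 11.4 -69.5   0. ]
slot [ 531.22820102 -256.66149724   65.        ]
2 0 [[241.0, 210.0], [330.0, 210.0], [242.0, 244.0], [329.0, 244.0], [256.0, 177.0], [315.0, 177.0], [232.0, 266.0], [339.0, 266.0]]
2 8 [[242.0, 207.0], [329.0, 207.0], [243.0, 240.0], [328.0, 240.0], [257.0, 176.0], [315.0, 176.0], [235.0, 260.0], [337.0, 260.0]]
4.5 0 [[241.0, 214.0], [330.0, 214.0], [242.0, 247.0], [329.0, 247.0], [256.0, 180.0], [315.0, 180.0], [233.0, 271.0], [339.0, 271.0]]
4.5 8 [[243.0, 211.0], [329.0, 211.0], [243.0, 243.0], [328.0, 243.0], [257.0, 178.0], [315.0, 178.0], [235.0, 264.0], [337.0, 264.0]]
7 0 [[241.0, 217.0], [330.0, 217.0], [242.0, 251.0], [329.0, 251.0], [256.0, 182.0], [315.0, 182.0], [233.0, 275.0], [339.0, 275.0]]
7 8 [[243.0, 214.0], [329.0, 214.0], [244.0, 247.0], [328.0, 247.0], [257.0, 181.0], [315.0, 181.0], [235.0, 269.0], [336.0, 269.0]]
186 256 314 8 80
190 254 315 9 80
194 253 317 9 80
198 251 319 10 80
202 249 320 11 80
206 248 322 11 80
210 246 324 12 80
214 244 326 83 89
218 243 327 85 192
222 243 327 85 199
226 243 327 85 198
230 243 327 85 196
234 243 327 85 194
238 243 327 85 193
242 244 326 83 191
246 244 328 85 181
250 245 329 19 80
254 249 330 14 78
258 320 332 13 78
262 321 334 14 76
266 257 336 80 105
270 236 337 102 157
274 235 337 103 193
278 237 334 98 168
```

The slot is at (531.2,-256.7) with yaw 0.16. The sled hangs vertical with its bail about 5.3 mm behind the TCP along rack x. I move over the slot, stop with the underside about 12 mm above the dock, and check.

>>> play_rows([
  [-0.002,-0.008,0],
  [-0.005,-0.024,0],
  [-0.01,-0.046,0],
  [-0.014,-0.07,0],
  [-0.019,-0.092,0],
  [-0.022,-0.108,0],
  [-0.024,-0.116,0],
  [-0.024,-0.118,0],
  [-0.024,-0.118,-0.008],
  [-0.024,-0.118,-0.018],
  [-0.024,-0.118,-0.024],
  [-0.024,-0.118,-0.024],
], yaw=[-0.01,-0.02,-0.03,-0.04,-0.05,-0.06,-0.07,-0.08,-0.08,-0.08,-0.08,-0.08])

```text
clock: 8.93
eef_pos: [525.9, -257.3, 264.8]
eef_rot: [3.141, -0.001, -2.982]
wrist_force: [-0.7, 0.1, -1.1]
finger_gap: 51.5
finger_force: 60.0
```

```bash
python3 - <<'E'
from h import *
w,s=snap('wrist','w6.png'); b,_=snap('side','side6.png'); sc,_=snap('scene','scene6.png'); print(s['clock'],s['eef_pos'],s['eef_rot'],s['wrist_force'],s['finger_gap'],s['joints'][5])
A=cv2.resize(cv2.imread('pics/w6.png')[90:330,150:420],(450,400),interpolation=cv2.INTER_CUBIC)
q=proj([531,-257,70],b)[0].astype(int); print(q)
B=cv2.resize(cv2.imread('pics/side6.png')[q[1]-60:q[1]+40,q[0]-44:q[0]+43],(348,400),interpolation=cv2.INTER_CUBIC)
cv2.imwrite('pics/v6.png',np.hstack([A,B]))
E
```

```text
8.925 [ 525.93350767 -257.31784001  264.82111909] [ 3.14092852e+00 -8.11809082e-04 -2.98208053e+00] [-0.6658465   0.09726681 -1.05021373] 51.4531418098904 -2.2478821055263203
[328 185]
```

View pics/v6.png

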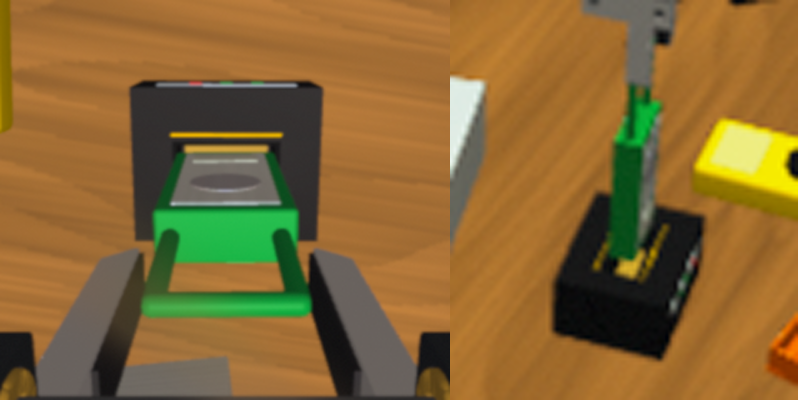

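The views show the sled centred over the slot in y: line centre 226.5 and sled centre 226 in the crop. It stands vertical just above the dock. Now I check the x offset.

```bash
python3 - <<'E'
from fit import *
c,s=load('w6.png'); im=cv2.cvtColor(c['pixels'],cv2.COLOR_RGB2HSV); ux=np.array([np.cos(.16),np.sin(.16),0])
m=cv2.inRange(im,(20,120,100),(35,255,255)); m[:, :240]=0; m[:,330:]=0; m[:160]=0; m[174:]=0
y,x=np.where(m); print(x.min(),x.max(),y.mean(), np.polyfit(x,y,1)[0])
P=onz((x.mean(),y.mean()),65,c,s); print('line',P, 'slot',P+20.4*ux)
z=s['eef_pos'][2]+6.5-195
for r in (180,181,182,183): print(r,onz((285.5,r),z,c,s)+12*ux)
t=s['eef_pos']; p=[t[0]+5.2,t[1]+.8,.16]
print(proj(W(p,[[-12,-30,z],[-12,30,z],[-12,-30,z+130],[-12,30,z+130],[12,0,z+130],[0,0,z+195]]),c,s).round(1).tolist(), proj(W([531.2,-256.7,.16],[[-20.4,0,65],[-13.2,0,65],[-16.2,0,65]]),c,s).round(1))
print(c['pixels'][166:190,285].tolist()); h=c['pixels'][205:260,285].tolist(); print([(205+i,v[1]) for i,v in enumerate(h)][::1])
for r in (184,190,216,225,235):
    g=np.where(cv2.inRange(im,(50,120,40),(75,255,255))[r,220:350])[0]+220; print(r,g.min(),g.max())
E
```

```text
252 319 170.50557620817844 -0.0004936367521158246
line [ 510.83826068 -260.04288778   65.        ] slot [ 530.97769726 -256.79279636   65.        ]
180 [ 530.58059176 -256.7208447    76.32111909]
181 [ 531.60099425 -256.55604975   76.32111909]
182 [ 532.6228161  -256.39102558   76.32111909]
183 [ 533.64606029 -256.22577171   76.32111909]
[[256.2, 180.6], [315.0, 180.6], [241.1, 214.9], [330.1, 214.9], [285.6, 248.4], [285.6, 272.0]] [[285.4 170.7]
 [285.4 177.5]
 [285.4 174.7]]
[[51, 48, 48], [52, 48, 47], [65, 56, 46], [129, 100, 31], [209, 160, 0], [223, 173, 0], [149, 115, 24], [69, 60, 44], [47, 45, 43], [43, 38, 35], [78, 62, 36], [145, 114, 50], [198, 154, 62], [209, 164, 64], [193, 156, 63], [138, 127, 63], [102, 105, 78], [108, 104, 90], [113, 107, 94], [130, 127, 114], [153, 153, 140], [143, 141, 131], [122, 118, 110], [116, 110, 103]]
[(205, 126), (206, 109), (207, 108), (208, 108), (209, 110), (210, 130), (211, 167), (212, 170), (213, 115), (214, 89), (215, 113), (216, 148), (217, 169), (218, 185), (219, 189), (220, 190), (221, 190), (222, 189), (223, 189), (224, 189), (225, 189), (226, 189), (227, 188), (228, 189), (229, 188), (230, 188), (231, 187), (232, 187), (233, 187), (234, 187), (235, 186), (236, 186), (237, 185), (238, 185), (239, 184), (240, 184), (241, 184), (242, 183), (243, 183), (244, 182), (245, 181), (246, 173), (247, 154), (248, 123), (249, 113), (250, 114), (251, 114), (252, 114), (253, 115), (254, 115), (255, 116), (256, 118), (257, 120), (258, 120), (259, 122)]
184 255 315
190 253 317
216 242 328
225 242 328
235 243 327
```

The sled's underside is at 531.6 and the slot at 531.0, so it is within the chamfer. I lower gently.

>>> play_rows([
  [-0.0005,0,-0.004],
  [-0.0005,0,-0.008],
  [-0.0005,0,-0.012],
  [-0.0005,0,-0.016],
  [-0.0005,0,-0.02],
  [-0.0005,0,-0.024],
  [-0.0005,0,-0.024],
], yaw=[0,0,0,0,0,0,0])

```text
clock: 9.95
eef_pos: [525.4, -257.6, 241.1]
eef_rot: [3.141, -0.0, -2.982]
wrist_force: [-0.4, 0.0, -3.2]
finger_gap: 51.4
finger_force: 60.0
```

It entered freely. I go on down onto the connector.

>>> play_rows([
  [0,0,-0.004],
  [0,0,-0.008],
  [0,0,-0.012],
  [0,0,-0.016],
  [0,0,-0.019],
  [0,0,-0.022],
  [0,0,-0.024],
  [0,0,-0.024],
], yaw=[0,0,0,0,0,0,0,0])

```text
clock: 10.95
eef_pos: [525.7, -257.7, 218.0]
eef_rot: [-3.141, 0.001, -2.982]
wrist_force: [-1.0, -0.2, 4.2]
finger_gap: 51.9
finger_force: 60.0
```

The connector is yielding, since 8 N minus the weight is about the 4–5 N seen. I press until it bottoms.

>>> play_rows([
  [0,0,-0.001],
  [0,0,-0.002],
  [0,0,-0.003],
  [0,0,-0.004],
  [0,0,-0.004],
], yaw=[0,0,0,0,0])

```text
clock: 11.58
eef_pos: [526.3, -257.8, 215.6]
eef_rot: [-3.139, 0.003, -2.982]
wrist_force: [-1.0, 1.0, 15.2]
finger_gap: 51.8
finger_force: 60.0
```

It stopped at 215.6 (predicted home 215.5) with the force rising. One firmer press, then release and rise.

>>> play_rows([
  [0,0,-0.002],
  [0,0,-0.004],
  [0,0,-0.004],
], yaw=[0,0,0])

```text
clock: 11.95
eef_pos: [527.7, -258.1, 215.3]
eef_rot: [-3.136, 0.009, -2.982]
wrist_force: [-2.3, 4.9, 39.4]
finger_gap: 51.6
finger_force: 60.1
```

It is firmly home at 39 N. I relax the push, open, and rise.

>>> play_rows([
  [0,0,0.003],
  [0,0,0.006],
  [0,0,0.006],
], yaw=[0,0,0])

```text
clock: 12.32
eef_pos: [525.6, -257.6, 215.8]
eef_rot: [-3.141, 0.0, -2.982]
wrist_force: [-1.0, 0.3, 6.8]
finger_gap: 51.6
finger_force: 60.0
```

>>> play_rows([
  [0,0,0],
  [0,0,0],
  [0,0,0],
  [0,0,0],
  [0,0,0],
  [0,0,0.02],
  [0,0,0.05],
  [0,0,0.09],
  [0,0,0.12],
  [-0.04,0,0.14],
  [-0.08,0,0.14],
  [-0.08,0,0.14],
], yaw=[0,0,0,0,0,0,0,0,0,0,0,0], hand=1)

```text
clock: 13.82
eef_pos: [444.1, -257.7, 356.5]
eef_rot: [-3.14, 0.001, -2.984]
wrist_force: [0.1, 0.6, 0.3]
finger_gap: 94.0
finger_force: 0.0
```

```bash
python3 - <<'E'
from fit import *
c,s=snap('wrist','w7.png'); b,_=snap('side','side7.png'); print(s['clock'],s['eef_pos'],s['finger_gap'],s['wrist_force'])
for z in (27,37): print(z,proj(W([531,-256.8,.16],[[-12,-30,z+130],[-12,30,z+130],[12,-30,z+130],[12,30,z+130],[0,0,z+195]]),c,s).round(1).tolist())
im=cv2.cvtColor(c['pixels'],cv2.COLOR_RGB2HSV); g=cv2.inRange(im,(50,120,40),(75,255,255))
for r in range(140,320,4):
    x=np.where(g[r])[0]
    if len(x): print(r,x.min(),x.max(),int(np.median(im[r,x,2])))
A=cv2.resize(cv2.imread('pics/w7.png'),(400,300)); B=cv2.resize(cv2.imread('pics/side7.png'),(400,300))
cv2.imwrite('pics/v7.png',np.hstack([A,B]))
E
```

```text
13.825 [ 444.10411243 -257.70604415  356.52674598] 94.02560388281847 [0.13278316 0.60989123 0.25329075]
27 [[247.2, 250.5], [301.5, 250.4], [247.8, 270.5], [301.3, 270.5], [272.3, 287.7]]
37 [[246.3, 253.9], [301.9, 253.8], [246.9, 274.4], [301.7, 274.3], [271.9, 292.8]]
224 255 297 53
228 254 298 70
232 253 298 70
236 252 299 71
240 251 299 70
244 250 300 70
248 249 298 73
252 247 301 166
256 247 301 167
260 248 301 163
264 248 301 161
268 256 300 154
272 293 297 72
276 293 297 72
280 294 298 74
284 291 298 97
288 245 299 157
```

View pics/v7.png

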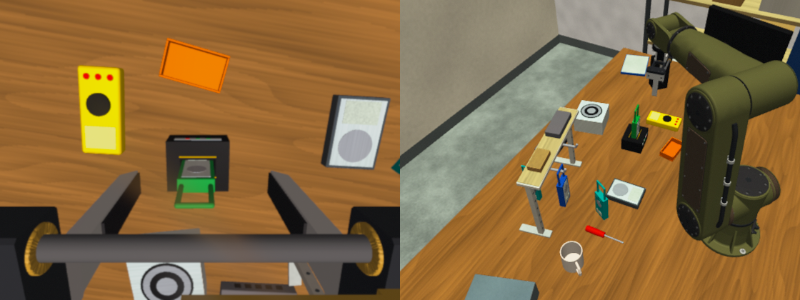

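The sled's edges match the fully-home prediction: the block's top front edge is at row 250, its rear at 270 and the bail at 288. The sled stands upright in the dock, blue still hangs, and the bench is undisturbed. I'm handing it in.

```bash
python3 -c "
from cell import manip
print(manip.sign_off())"
```

```text
the job is handed in; nothing more can be done
None
```

The green sled stands fully home in the dock and is released, the blue sled still hangs on its hook, nothing else on the bench was moved, and the job was handed in at about 14 s.

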